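# Set the spice grinder to its third click

### The job

Reset the spice grinder's coarseness lever: push its tab all the way home to the fine end of the slot (the end by the small dot, nearest you), then push it the other way and count the clicks, stopping at the third click and never running past it; leave it sitting in that notch. Push with the fingertips only: do not pinch the tab, do not pick anything up, and leave the other things on the counter where they stand.

Things in the scene. Friction and masses are not known exactly. Their poses are not given: they have to be found in the camera images.
- grinder: Fixed counter-top spice grinder. Origin: on the counter under the lever deck; x runs along the lever slot away from the robot (from fine to coarse), y left, z up. Lever deck: white box, x -100 to +100 mm, y -90 to +70, flat top 75 mm above the counter. The lever slot is a dark line on a steel strip on the deck top at y +15, with a dark dot at each end.
- tower_top (a point): Middle of the lid of the grinder's clear hopper, 345 mm above the counter, at grinder x 0, y -165. The hopper is 154 mm across and stands on a steel burr tower, grinder x -85 to +85, y -240 to -90, 220 mm high (lid knob to 361 mm). A spout on the tower's front reaches grinder x -148, 118 to 165 mm high.
- fine_dot (a point): The small dark dot (6 mm) on the deck at the fine, home end of the slot: grinder x -78, y +15, 75 mm above the counter. The dot at the coarse end (x +80) is larger, 16 mm.
- grind_lever (a joint): Lever's travel along the slot (grinder +x): 0 m = home, hard stop at the fine end; 0.070 = coarse stop. Spring notches every 14 mm (0, 0.014, 0.028, 0.042 = third click, 0.056, 0.070), ridges half-way between. About 8 N starts it out of a notch; past the ridge the tab jumps up to 7 mm ahead of the finger into the next notch and stays. It starts in notch 1, 2 or 3.
- lever_tab (a point): Centre of the lever's upright black tab: a plate 15 mm thick along the slot, 32 mm wide across it, from 2 to 34 mm above the deck (this point lies 18 mm above the deck, 93 mm above the counter, at grinder y +15). At home it is at grinder x -35; it moves with the lever.
- tab_home_face: The half of the tab that faces the fine end (its flat face looks to grinder -x): pushing on it moves the lever to coarse. Its origin is on the deck under the middle of the tab.
- tab_coarse_face: The half of the tab that faces the coarse end (its flat face looks to grinder +x): pushing on it moves the lever home. Its origin is on the deck under the middle of the tab. Pressing on both halves at once counts as pinching.
- catch_cup: Loose steel cup, 68 mm across, 75 mm high, under the grinder's spout. Origin under its centre. Leave it.
- jam_jar: Loose amber jar, 70 mm across, 105 mm high, left of the deck. Origin under its centre. Leave it.
- food_can: Loose can, 68 mm across, 85 mm high, in front of the deck on its left. Origin under its centre. Leave it.
- syrup_bottle: Loose bottle, 64 mm across, 220 mm high, behind the tower. Origin under its centre. Leave it.
- scale_weight: Loose steel scale weight, 38 mm across, 48 mm high, in front of the deck. Origin under its centre. Leave it.
- date_pack: Loose brown packet, 60 x 100 x 35 mm, behind the deck. Origin under its centre. Leave it.
- scoop: Loose aluminium scoop lying flat left of the deck at the back, 163 mm long along its x (handle to -x), 30 mm high. Origin under it near the root of the handle. Leave it.

How it is judged:
By the outcome, as a careful person would: the job done as asked, in the order asked, and still so for the second after the job is handed in, with the robot touching nothing.
It also fails if it takes over 61 s, if anything falls off the work surface, if the arm or the gripper's body presses on something with over 40 N, if the wrist force passes 120 N, or if a joint passes its speed limit or range.

### The arm

A 6-joint arm with a two-finger parallel gripper is mounted at the origin on the work surface. World frame = base frame: x ahead of the robot, y to its left, z up, the work surface at z = 0. Lengths are in m, angles in rad, forces in N, time in s.
With the tool pointing down it reaches from about 0.375 to 0.975 m from the base axis. Payload 3.8 kg.
Tool frame: the origin (TCP) lies at the very end of the fingers, on their centre line; the grasp point (between the pads) lies 19 mm behind it; z points along the fingers, x is the direction in which the jaws open and shut, and the axes are right-handed (so a half turn about z gives the same grasp; the last joint's range is limited). The gripper opens to 85 mm and grips with 20 to 120 N. Pads are 22 mm wide; open, the fingers measure 114 mm over their backs; the gripper's body (76 mm by 85 mm) begins 54 mm behind the grasp point. The pads swing forward as they close: fully open they stand 13 mm farther back than shut.
Start: joints at [1.183, 0.264, 1.604, -0, 1.274, -0.037], TCP at [0.232, 0.634, 0.231] pointing down, gripper open.
Joint ranges: [-2.63, 2.63], [-0.94, 2.18], [0.31, 2.57], [-1.31, 4.45], [0, 2.66], [-2.55, 2.55]. Speed limits (rad/s): [2.57, 2.57, 3.14, 3.14, 3.14, 3.14].

### API

Orientations are given as a rotation vector (axis times angle).
In Python, from workcell import bot gives the robot as it stands.
- The arm moves only by the tool carry_out, never from a script. Its argument "deltas" is a list of rows, each an object with "delta_pos": the shift along the tool's x, y, z in m, a list of three; "dr": the turn, a rotation vector about the tool's x, y, z in rad, a list of three. A call has 1 to 10 rows; each row shifts and turns the commanded pose from where the row before left it, along the tool's axes as they then stand; what a row does not reach is not made up. A row lasts 1/8 s, in which the tool goes at most 62.5 mm and 10.7 degrees, less where a joint would pass 70% of its speed; a pose out of reach is approached as far as the arm can. A call is refused whole if a number of a shift passes 0.0625 or a number of a turn 0.188, either way. A call with a gripper value outside its range is refused whole. "grip" is the opening, from 0 (shut) to 1 (fully open), set as the call begins (left out, the last holds). The fingers move at their own pace and stop on an object; "force" is the grip in N (left out, the last holds). Time passes only in rows, so rows that do not move let the fingers close. It gives the time, the measured TCP pose, the force and the opening at its end, in the units of the state.
- bot.read_state(): the state, without advancing time (a new reading comes with each control period).
- bot.read_camera(name): name is "side" or "top"; returns a dict with "frame" (384x512x3 uint8, red, green, blue), "K" (3x3 intrinsics, pixels), "xyz" and "attitude" of the camera in the world. Camera axes: x right, y down, z forward; pixel columns grow to the right and rows downward; lengths in m; the calibration is good to about 2 mm. A picture is of the moment at which its call begins. There is no depth.
- bot.finish_job(): hands the job in, once; it reports no verdict.
The state is a dict: "time": time; "q": joint angles; "joint_vel": joint speeds; "joint_torque": joint torques, N m; "tool_pos": TCP position; "tcp_rot": TCP orientation; "wrist_force": force on the tool from outside, world axes, zero at the start; "torque": the same for the moment, N m; "width": opening from 0.0 (shut) to 1.0 (fully open).
Only numpy, scipy, OpenCV 4.12 (cv2) and the standard library are available. Lean on these libraries where they do the work, as an engineer would, in place of code of your own. Each camera call takes 0.05 s, during which the arm holds its last target.

## Working session

There is one attempt and no reset: what is moved stays moved. The work goes in short steps, Python scripts to look and compute and a tool call to move; the robot and the scene stay as the last step left them, time stands still between calls to the robot, and variables do not carry over. Pictures are saved under pics/ and viewed, and the job is handed in when it is done.

Besides the shell and the picture viewer there is one more tool, called after "Call:" as name([rows], argument=value, ...), one row to a line, values as JSON. carry_out: Moves the arm, as the interface text tells. Its arguments: {"type":"object","properties":{"deltas":{"type":"array"},"grip":{"type":"number"},"force":{"type":"number"}},"required":["deltas"]}

```bash
mkdir -p pics
python3 - <<'E'
from workcell import bot
import cv2,numpy as np
np.set_printoptions(precision=4,suppress=True)
for n in("top","side"):
    c=bot.read_camera(n);cv2.imwrite(f"pics/{n}0.png",c["frame"][:,:,::-1])
    print(n,c["K"],c["xyz"],c["attitude"])
print(bot.read_state())
E
```

```text
top [[439.3472   0.     251.2545]
 [  0.     439.3472 182.2228]
 [  0.       0.       1.    ]] [0.4668 0.0672 1.1715] [-2.1471  2.1801 -0.1355]
side [[478.6281   0.     256.3128]
 [  0.     478.6281 194.035 ]
 [  0.       0.       1.    ]] [-0.0709 -0.3499  0.8793] [-2.0298  1.156  -0.5139]
{'time': 0.1, 'q': array([ 1.1832,  0.2647,  1.6052,  0.    ,  1.2737, -0.0369]), 'joint_vel': array([ 0.001 , -0.0013, -0.0027, -0.0001, -0.0013,  0.0011]), 'joint_torque': array([  0.0012, -51.6712, -36.8588,   0.0001,   0.0063,  -0.    ]), 'tool_pos': array([0.2317, 0.6333, 0.2301]), 'tcp_rot': array([ 2.5741,  1.7992, -0.0027]), 'wrist_force': array([-0.0641, -0.1212, -0.3992]), 'torque': array([ 0.0101, -0.0295, -0.0479]), 'width': 1.0004903711496793}
```

View pics/top0.png

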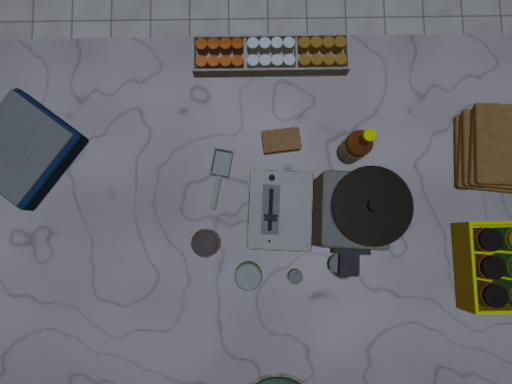

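View pics/side0.png

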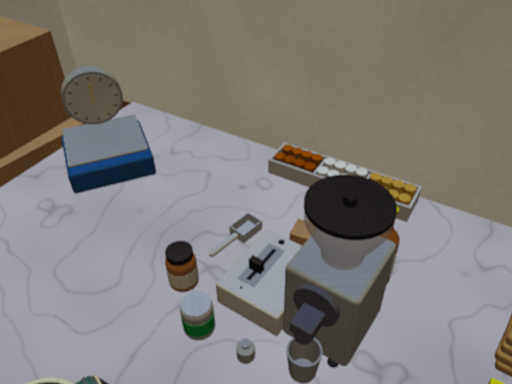

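```bash
cat > h.py <<'E'
import numpy as np,cv2
from scipy.spatial.transform import Rotation as R
def proj(c,P):
    p=R.from_rotvec(c["attitude"]).inv().apply(np.atleast_2d(P)-c["xyz"]);p=p@np.array(c["K"]).T
    return p[:,:2]/p[:,2:]
def ray(c,uv,z):
    d=R.from_rotvec(c["attitude"]).apply(np.linalg.inv(c["K"])@[uv[0],uv[1],1]);return c["xyz"]+d*(z-c["xyz"][2])/d[2]
def crop(c,x0,y0,x1,y1,s,f): cv2.imwrite(f,cv2.resize(c["frame"][y0:y1,x0:x1,::-1],None,fx=s,fy=s,interpolation=cv2.INTER_CUBIC))
E
python3 - <<'E'
from workcell import bot
from h import *
np.set_printoptions(precision=4,suppress=True)
for n in("top","side"):
    c=bot.read_camera(n);print(R.from_rotvec(c["attitude"]).as_matrix(),proj(c,[[.2317,.633,.23],[0,0,0],[.5,0,0]]))
    if n=="top":crop(c,235,160,325,260,6,"pics/t1.png")
    else: crop(c,205,225,325,335,5,"pics/s1.png")
E
```

```text
[[-0.0156 -0.9929  0.1179]
 [-0.9999  0.0148 -0.0078]
 [ 0.006  -0.118  -0.993 ]] [[-24.9759 353.9622]
 [278.0091 420.2581]
 [273.7242 221.4618]]
[[ 0.5155 -0.5639  0.6452]
 [-0.8568 -0.3272  0.3985]
 [-0.0136 -0.7583 -0.6518]] [[-64.5936 194.0473]
 [ 97.7201 517.3167]
 [259.1773 295.994 ]]
```

View pics/t1.png

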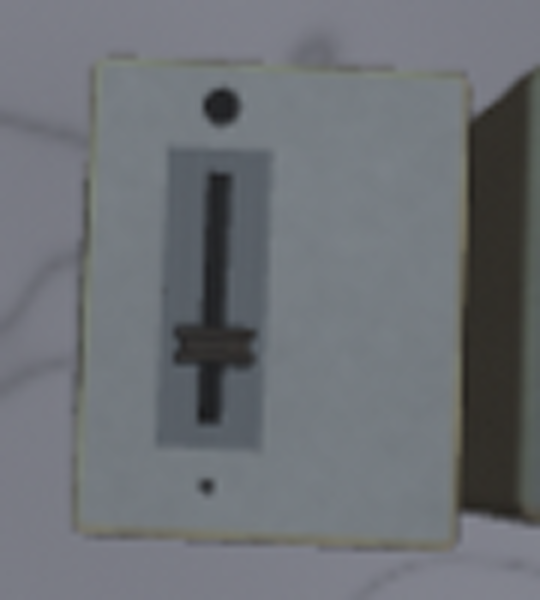

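View pics/s1.png

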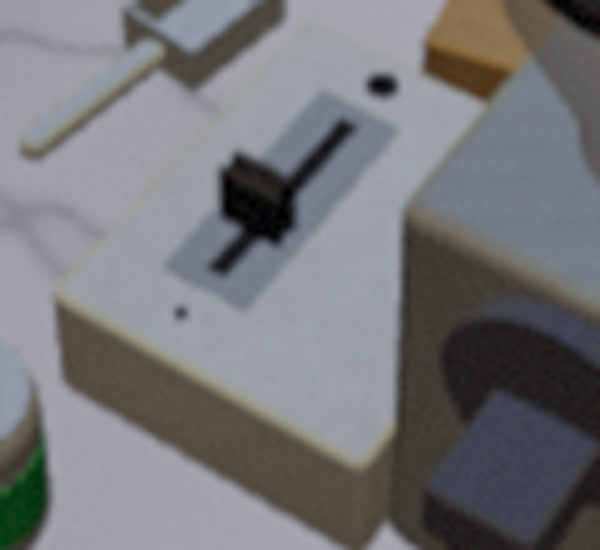

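Run:
```python
from workcell import bot
from h import *
from scipy.optimize import least_squares
np.set_printoptions(precision=4,suppress=True)
t=bot.read_camera("top");s=bot.read_camera("side")
G=np.array([[80,15],[-78,15],[100,70],[100,-90],[-100,70],[-100,-90]])/1e3
G=np.c_[G,np.full(6,.075)]
tp=np.array([[221,106],[206.5,486],[94,60],[468,73],[75,532],[457,547]])/6+[235-.42,160-.42]
sp=np.array([[382,85],[180.5,313]])/5+[205-.4,225-.4]
def w(p,g):
    r=np.array([[np.cos(p[2]),-np.sin(p[2])],[np.sin(p[2]),np.cos(p[2])]]);g=np.atleast_2d(g);return np.c_[g[:,:2]@r.T+p[:2],g[:,2]]
for m in("both","top","side"):
    def f(p):
        a=(proj(t,w(p,G))-tp).ravel();b=(proj(s,w(p,G[:2]))-sp).ravel()
        return np.r_[a,b] if m=="both" else a if m=="top" else b
    r=least_squares(f,[.5,.05,0]);print(m,r.x,np.abs(r.fun).max())
    if m=="both":p=r.x;print(r.fun.reshape(-1,2))
# tab predictions
for k in range(6):
    x=-.035+.014*k
    c=np.array([[x+dx,.015+dy,.109] for dx in(-.0075,.0075) for dy in(-.016,.016)])
    print(k,((proj(t,w(p,c))-[235-.42,160-.42])*6).round(0).tolist(),((proj(s,w(p,c))-[205-.4,225-.4])*5).round(0).tolist())
```

```text
both [ 0.528  -0.003  -0.0561] 1.02308031744505
[[ 0.1131  0.0586]
 [ 0.2908 -0.0202]
 [-0.2248 -1.0231]
 [ 0.8024 -0.591 ]
 [-0.3676  0.3852]
 [ 0.7068  0.527 ]
 [-0.8204 -0.071 ]
 [-0.456  -0.1325]]
top [ 0.5278 -0.0025 -0.055 ] 0.8970734091761869
side [ 0.5283 -0.0044 -0.0614] 0.11020011514520434
0 [[255.0, 400.0], [176.0, 396.0], [256.0, 362.0], [177.0, 359.0]] [[256.0, 221.0], [194.0, 189.0], [276.0, 199.0], [214.0, 167.0]]
1 [[256.0, 365.0], [177.0, 361.0], [258.0, 327.0], [178.0, 324.0]] [[275.0, 200.0], [213.0, 168.0], [294.0, 178.0], [233.0, 147.0]]
2 [[258.0, 330.0], [178.0, 326.0], [259.0, 292.0], [179.0, 289.0]] [[293.0, 179.0], [231.0, 148.0], [312.0, 157.0], [251.0, 127.0]]
3 [[259.0, 295.0], [179.0, 292.0], [260.0, 258.0], [181.0, 255.0]] [[311.0, 158.0], [250.0, 128.0], [330.0, 137.0], [269.0, 107.0]]
4 [[260.0, 260.0], [181.0, 257.0], [261.0, 223.0], [182.0, 220.0]] [[329.0, 138.0], [268.0, 108.0], [348.0, 117.0], [287.0, 87.0]]
5 [[261.0, 226.0], [182.0, 223.0], [262.0, 189.0], [183.0, 186.0]] [[346.0, 118.0], [285.0, 89.0], [365.0, 97.0], [304.0, 68.0]]
```

Call:
carry_out([
  {"delta_pos":[0,0,0],"dr":[0,0,-0.147]},
  {"delta_pos":[0,0,0],"dr":[0,0,-0.147]},
  {"delta_pos":[-0.04,0.025,0],"dr":[0,0,0]},
  {"delta_pos":[-0.04,0.025,0],"dr":[0,0,0]},
  {"delta_pos":[-0.04,0.025,0],"dr":[0,0,0]},
  {"delta_pos":[-0.04,0.025,0],"dr":[0,0,0]},
  {"delta_pos":[-0.04,0.025,0],"dr":[0,0,0]},
  {"delta_pos":[-0.04,0.025,0],"dr":[0,0,0]},
  {"delta_pos":[-0.04,0.025,0],"dr":[0,0,0]},
  {"delta_pos":[-0.04,0.025,0],"dr":[0,0,0]},
], grip=0)

```text
time: 1.55
tool_pos: [0.414, 0.3017, 0.2315]
tcp_rot: [2.283, 2.158, 0.001]
wrist_force: [-0.5, 0.7, 0.7]
width: 0.005
```

```bash
cat >> h.py <<'E'
GP=np.array([.528,-.003]);YAW=-.056
def g(P):
    d=np.array(P)[:2]-GP;c,s=np.cos(YAW),np.sin(YAW);return np.array([c*d[0]+s*d[1],-s*d[0]+c*d[1],P[2]])
def st(bot):
    s=bot.read_state();m=R.from_rotvec(s["tcp_rot"]).as_matrix()
    print("t",round(s["time"],2),"grinder xyz mm",(g(s["tool_pos"])*1e3).round(1),"toolx deg vs grinder y",round(np.degrees(np.arctan2(m[1,0],m[0,0])-np.pi/2-YAW),2),"toolz",m[:,2].round(3),"F",s["wrist_force"].round(1),"w",round(s["width"],3),"q",s["q"].round(2))
E
python3 -c "
from workcell import bot
from h import *
st(bot)"
```

```text
t 1.55 grinder xyz mm [-130.8  297.8  231.5] toolx deg vs grinder y -0.03 toolz [ 0.001  0.    -1.   ] F [-0.5  0.7  0.7] w 0.005 q [ 0.58 -0.05  1.95 -0.    1.24 -0.93]
```

Call:
carry_out([
  {"delta_pos":[-0.04,0.022,0],"dr":[0,0,0]},
  {"delta_pos":[-0.04,0.022,0],"dr":[0,0,0]},
  {"delta_pos":[-0.04,0.022,0],"dr":[0,0,0]},
  {"delta_pos":[-0.04,0.022,0],"dr":[0,0,0]},
  {"delta_pos":[-0.04,0.022,0],"dr":[0,0,0]},
  {"delta_pos":[-0.04,0.022,0],"dr":[0,0,0]},
  {"delta_pos":[-0.04,0.022,0],"dr":[0,0,0]},
  {"delta_pos":[0,0,0.03],"dr":[0,0,0]},
  {"delta_pos":[0,0,0.03],"dr":[0,0,0]},
  {"delta_pos":[0,0,0],"dr":[0,0,0]},
])

```text
time: 2.8
tool_pos: [0.5489, 0.0146, 0.1684]
tcp_rot: [-2.281, -2.154, 0.007]
wrist_force: [0.1, 0.1, 0.5]
width: -0.004
```

```bash
python3 -c "
from workcell import bot
from h import *
st(bot)
c=bot.read_camera('side');crop(c,155,135,325,335,3,'pics/s2.png')
c=bot.read_camera('top');crop(c,205,130,345,270,4,'pics/t2.png')"
```

```text
t 2.8 grinder xyz mm [ 19.9  18.7 168.4] toolx deg vs grinder y -0.07 toolz [-0.006  0.    -1.   ] F [0.1 0.1 0.5] w -0.004 q [-0.02  0.08  1.94  0.    1.13 -1.53]
```

View pics/s2.png

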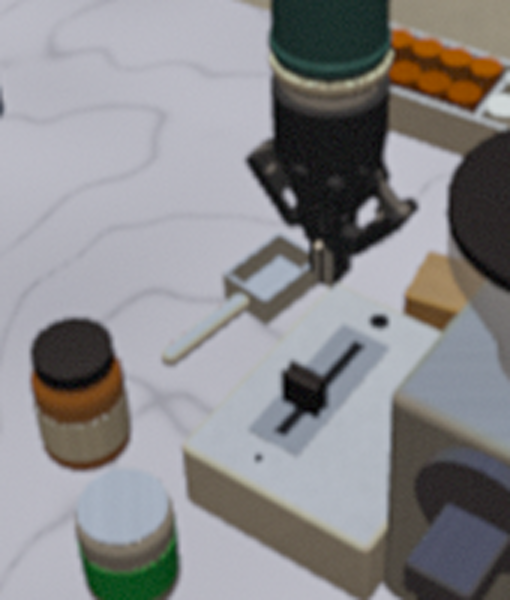

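View pics/t2.png

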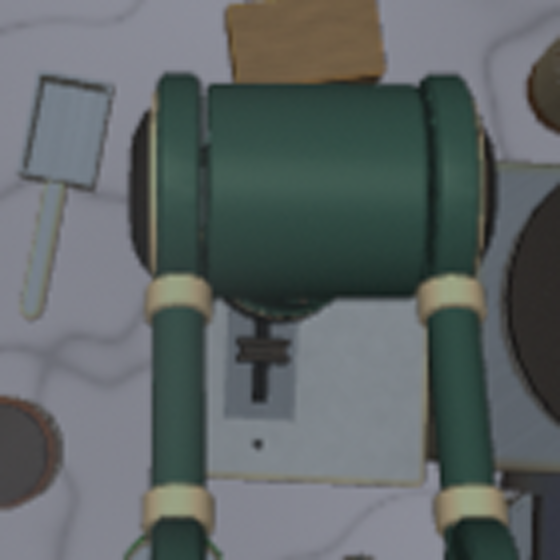

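```bash
python3 -c "
from workcell import bot
from h import *
c=bot.read_camera('top');s=bot.read_camera('side')
for z in(.35,.4,.45,.5,.55,.6,.65): print(z,(proj(c,[[.549,.0146,z],[.549,-.045,z],[.549,.075,z]])-[205,130])*4)
print((proj(s,[.5489,.0146,.1684])-[155,135])*3)
"
```

```text
0.35 [[283.86063711 239.87020218]
 [410.54005875 237.97873335]
 [155.33581438 241.78922497]]
0.4 [[290.8588215  228.49397147]
 [425.63205228 226.48837276]
 [154.11240955 230.52893366]]
0.45 [[298.81343353 215.56297446]
 [442.78532422 213.42864811]
 [152.72169641 217.72872669]]
0.5 [[307.93492362 200.73510343]
 [462.45312415 198.45447569]
 [151.12683524 203.04952901]]
0.55 [[318.50037205 183.5599374 ]
 [485.23209726 181.11159688]
 [149.27931391 186.04483207]]
0.6 [[330.88212474 163.43219181]
 [511.92386273 160.78969511]
 [147.1139273  166.11448409]]
0.65 [[345.59258614 139.51890327]
 [543.63130597 136.64908337]
 [144.54092147 142.43238437]]
[[327.96566895 277.08533646]]
```

Call:
carry_out([
  {"delta_pos":[-0.002,0,0.02],"dr":[0,0,0]},
  {"delta_pos":[-0.002,0,0.02],"dr":[0,0,0]},
  {"delta_pos":[0,0,0.02],"dr":[0,0,0]},
  {"delta_pos":[0,0,0.018],"dr":[0,0,0]},
  {"delta_pos":[0,0,0],"dr":[0,0,0]},
  {"delta_pos":[0,0,0],"dr":[0,0,0]},
])

```text
time: 3.75
tool_pos: [0.5519, 0.0108, 0.0942]
tcp_rot: [2.283, 2.157, 0.002]
wrist_force: [-0.3, 0.0, 0.5]
width: 0.002
```

```bash
python3 -c "
from workcell import bot
from h import *
st(bot)
c=bot.read_camera('side');crop(c,205,195,325,335,4,'pics/s3.png')"
```

```text
t 3.75 grinder xyz mm [23.1 15.1 94.2] toolx deg vs grinder y -0.04 toolz [ 0.001 -0.    -1.   ] F [-0.3  0.   0.5] w 0.002 q [-0.03  0.16  2.   -0.    0.98 -1.54]
```

View pics/s3.png

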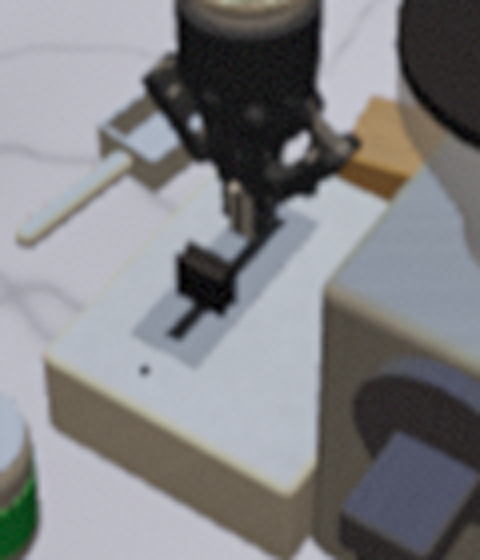

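Call:
carry_out([
  {"delta_pos":[0,-0.01,0.003],"dr":[0,0,0]},
  {"delta_pos":[0,-0.008,0],"dr":[0,0,0]},
  {"delta_pos":[0,-0.002,0],"dr":[0,0,0]},
  {"delta_pos":[0,-0.002,0],"dr":[0,0,0]},
  {"delta_pos":[0,-0.002,0],"dr":[0,0,0]},
  {"delta_pos":[0,0,0],"dr":[0,0,0]},
])

```text
time: 4.55
tool_pos: [0.5271, 0.0121, 0.0903]
tcp_rot: [2.284, 2.157, 0.0]
wrist_force: [-0.4, -0.2, 0.9]
width: -0.004
```

Call:
carry_out([
  {"delta_pos":[0,-0.001,0],"dr":[0,0,0]},
  {"delta_pos":[0,-0.001,0],"dr":[0,0,0]},
  {"delta_pos":[0,0,0],"dr":[0,0,0]},
])

```text
time: 4.92
tool_pos: [0.5261, 0.0122, 0.0905]
tcp_rot: [2.282, 2.156, 0.002]
wrist_force: [4.0, -0.3, -2.4]
width: -0.002
```

Call:
carry_out([
  {"delta_pos":[0,-0.001,0],"dr":[0,0,0]},
  {"delta_pos":[0,-0.001,0],"dr":[0,0,0]},
  {"delta_pos":[0,0,0],"dr":[0,0,0]},
])

```text
time: 5.3
tool_pos: [0.5253, 0.0122, 0.0907]
tcp_rot: [2.281, 2.155, 0.005]
wrist_force: [7.8, -0.9, -5.5]
width: -0.001
```

```bash
python3 -c "
from workcell import bot
from h import *
st(bot)
c=bot.read_camera('side');crop(c,205,195,325,335,4,'pics/s4.png')"
```

```text
t 5.3 grinder xyz mm [-3.5 15.  90.7] toolx deg vs grinder y -0.05 toolz [ 0.005 -0.    -1.   ] F [ 7.8 -0.9 -5.5] w -0.001 q [-0.02  0.11  2.06 -0.    0.96 -1.54]
```

View pics/s4.png

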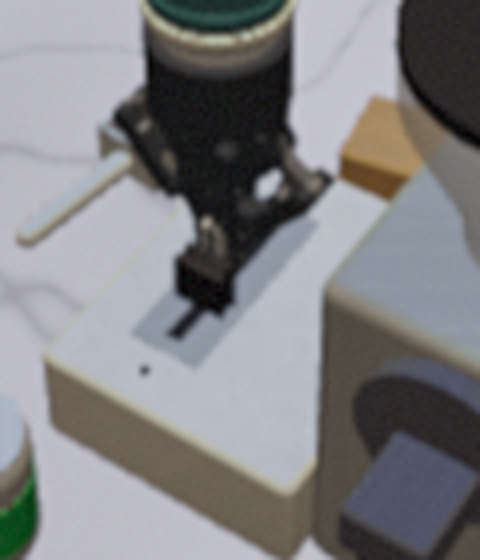

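Call:
carry_out([
  {"delta_pos":[0,-0.001,0],"dr":[0,0,0]},
  {"delta_pos":[0,-0.001,0],"dr":[0,0,0]},
  {"delta_pos":[0,-0.001,0],"dr":[0,0,0]},
  {"delta_pos":[0,-0.001,0],"dr":[0,0,0]},
  {"delta_pos":[0,0,0],"dr":[0,0,0]},
])

```text
time: 5.98
tool_pos: [0.518, 0.0126, 0.0899]
tcp_rot: [-2.282, -2.156, 0.002]
wrist_force: [-0.8, 0.8, -0.7]
width: 0.001
```

Call:
carry_out([
  {"delta_pos":[0,-0.001,0],"dr":[0,0,0]},
  {"delta_pos":[0,-0.001,0],"dr":[0,0,0]},
  {"delta_pos":[0,-0.001,0],"dr":[0,0,0]},
  {"delta_pos":[0,-0.001,0],"dr":[0,0,0]},
  {"delta_pos":[0,0,0],"dr":[0,0,0]},
])

```text
time: 6.6
tool_pos: [0.5151, 0.0128, 0.0903]
tcp_rot: [-2.284, -2.157, 0.0]
wrist_force: [-0.8, -0.3, 0.1]
width: -0.001
```

Call:
carry_out([
  {"delta_pos":[0,-0.001,0],"dr":[0,0,0]},
  {"delta_pos":[0,-0.001,0],"dr":[0,0,0]},
  {"delta_pos":[0,-0.001,0],"dr":[0,0,0]},
  {"delta_pos":[0,0,0],"dr":[0,0,0]},
])

```text
time: 7.1
tool_pos: [0.5126, 0.013, 0.0904]
tcp_rot: [2.283, 2.157, 0.001]
wrist_force: [1.6, -0.1, -1.2]
width: -0.003
```

Call:
carry_out([
  {"delta_pos":[0,-0.001,0],"dr":[0,0,0]},
  {"delta_pos":[0,-0.001,0],"dr":[0,0,0]},
  {"delta_pos":[0,-0.001,0],"dr":[0,0,0]},
  {"delta_pos":[0,0,0],"dr":[0,0,0]},
])

```text
time: 7.6
tool_pos: [0.5125, 0.0129, 0.091]
tcp_rot: [2.28, 2.154, 0.008]
wrist_force: [9.5, -0.7, -6.7]
width: -0.003
```

Call:
carry_out([
  {"delta_pos":[0,-0.001,0],"dr":[0,0,0]},
  {"delta_pos":[0,-0.001,0],"dr":[0,0,0]},
  {"delta_pos":[0,0,0],"dr":[0,0,0]},
  {"delta_pos":[0,0,0],"dr":[0,0,0]},
])

```text
time: 8.1
tool_pos: [0.5124, 0.0129, 0.0914]
tcp_rot: [2.278, 2.152, 0.012]
wrist_force: [14.1, -1.8, -9.8]
width: -0.003
```

```bash
python3 -c "
from workcell import bot
from h import *
st(bot)
c=bot.read_camera('side');crop(c,205,195,325,335,4,'pics/s5.png')"
```

```text
t 8.1 grinder xyz mm [-16.5  15.   91.4] toolx deg vs grinder y -0.05 toolz [ 0.011 -0.001 -1.   ] F [14.1 -1.8 -9.8] w -0.003 q [-0.02  0.08  2.09 -0.    0.96 -1.54]
```

View pics/s5.png

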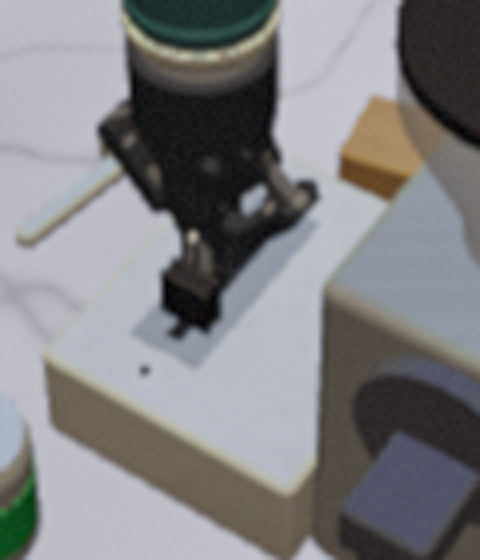

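Call:
carry_out([
  {"delta_pos":[0,0.006,0],"dr":[0,0,0]},
  {"delta_pos":[0,0.008,0],"dr":[0,0,0]},
  {"delta_pos":[0,0,-0.025],"dr":[0,0,0]},
  {"delta_pos":[0,0,-0.025],"dr":[0,0,0]},
  {"delta_pos":[0,-0.03,0],"dr":[0,0,0]},
  {"delta_pos":[0,-0.03,0],"dr":[0,0,0]},
  {"delta_pos":[0,0,0],"dr":[0,0,0]},
  {"delta_pos":[0,0,0],"dr":[0,0,0]},
])

```text
time: 9.15
tool_pos: [0.4618, 0.0159, 0.1405]
tcp_rot: [2.283, 2.157, 0.001]
wrist_force: [0.5, 0.2, -0.3]
width: -0.001
```

```bash
python3 -c "
from workcell import bot
from h import *
st(bot)
c=bot.read_camera('side');crop(c,205,195,325,335,4,'pics/s6.png')"
```

```text
t 9.15 grinder xyz mm [-67.1  15.1 140.5] toolx deg vs grinder y -0.04 toolz [ 0.001 -0.    -1.   ] F [ 0.5  0.2 -0.3] w -0.001 q [-0.02 -0.07  2.14  0.    1.07 -1.53]
```

View pics/s6.png

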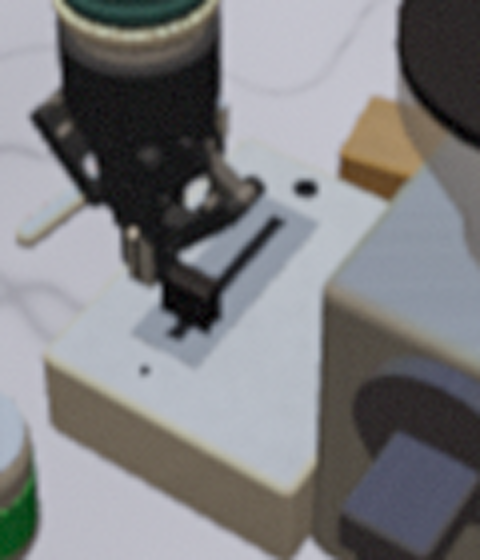

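Call:
carry_out([
  {"delta_pos":[0,0,0.02],"dr":[0,0,0]},
  {"delta_pos":[0,0,0.02],"dr":[0,0,0]},
  {"delta_pos":[0,0,0.01],"dr":[0,0,0]},
  {"delta_pos":[0,0.005,0],"dr":[0,0,0]},
  {"delta_pos":[0,0.005,0],"dr":[0,0,0]},
  {"delta_pos":[0,0,0],"dr":[0,0,0]},
])

```text
time: 9.95
tool_pos: [0.4727, 0.0153, 0.0913]
tcp_rot: [2.283, 2.156, 0.002]
wrist_force: [0.2, -0.1, -0.2]
width: -0.004
```

Call:
carry_out([
  {"delta_pos":[0,0.001,0],"dr":[0,0,0]},
  {"delta_pos":[0,0.001,0],"dr":[0,0,0]},
  {"delta_pos":[0,0.001,0],"dr":[0,0,0]},
  {"delta_pos":[0,0.001,0],"dr":[0,0,0]},
  {"delta_pos":[0,0,0],"dr":[0,0,0]},
])

```text
time: 10.58
tool_pos: [0.4753, 0.0151, 0.0903]
tcp_rot: [2.284, 2.157, 0.0]
wrist_force: [0.4, 0.7, -0.6]
width: 0.004
```

```bash
python3 -c "
from workcell import bot
from h import *
st(bot)"
```

```text
t 10.57 grinder xyz mm [-53.7  15.1  90.3] toolx deg vs grinder y -0.04 toolz [ 0.  0. -1.] F [ 0.4  0.7 -0.6] w 0.004 q [-0.02  0.02  2.16  0.    0.96 -1.53]
```

Command ≈ gx −53, about to touch. Push in 1 mm rows, checking for each click.

Call:
carry_out([
  {"delta_pos":[0,0.001,0],"dr":[0,0,0]},
  {"delta_pos":[0,0.001,0],"dr":[0,0,0]},
  {"delta_pos":[0,0.001,0],"dr":[0,0,0]},
  {"delta_pos":[0,0,0],"dr":[0,0,0]},
])

```text
time: 11.08
tool_pos: [0.4763, 0.015, 0.0899]
tcp_rot: [-2.281, -2.155, 0.005]
wrist_force: [-6.3, 0.7, 4.6]
width: 0.002
```

Call:
carry_out([
  {"delta_pos":[0,0.001,0],"dr":[0,0,0]},
  {"delta_pos":[0,0.001,0],"dr":[0,0,0]},
  {"delta_pos":[0,0.001,0],"dr":[0,0,0]},
  {"delta_pos":[0,0,0],"dr":[0,0,0]},
])

```text
time: 11.58
tool_pos: [0.4802, 0.0147, 0.0897]
tcp_rot: [-2.283, -2.157, 0.002]
wrist_force: [-3.0, 0.3, -0.6]
width: -0.003
```

Call:
carry_out([
  {"delta_pos":[0,0.001,0],"dr":[0,0,0]},
  {"delta_pos":[0,0.001,0],"dr":[0,0,0]},
  {"delta_pos":[0,0,0],"dr":[0,0,0]},
])

```text
time: 11.95
tool_pos: [0.4846, 0.0146, 0.0909]
tcp_rot: [2.282, 2.156, 0.003]
wrist_force: [-0.3, -0.5, 0.3]
width: -0.0
```

```bash
python3 -c "
from workcell import bot
from h import *
st(bot)
c=bot.read_camera('side');crop(c,205,195,325,335,4,'pics/s7.png')"
```

```text
t 11.95 grinder xyz mm [-44.3  15.1  90.9] toolx deg vs grinder y -0.05 toolz [ 0.003 -0.    -1.   ] F [-0.3 -0.5  0.3] w -0.0 q [-0.02  0.04  2.14  0.    0.96 -1.54]
```

View pics/s7.png

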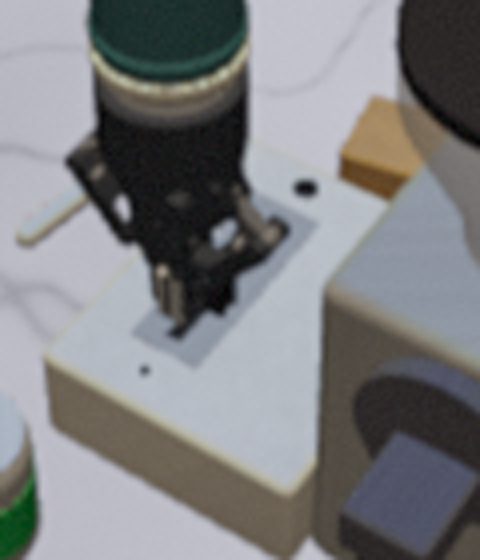

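Call:
carry_out([
  {"delta_pos":[0,0.001,0],"dr":[0,0,0]},
  {"delta_pos":[0,0.001,0],"dr":[0,0,0]},
  {"delta_pos":[0,0.001,0],"dr":[0,0,0]},
  {"delta_pos":[0,0.001,0],"dr":[0,0,0]},
  {"delta_pos":[0,0.001,0],"dr":[0,0,0]},
  {"delta_pos":[0,0.001,0],"dr":[0,0,0]},
  {"delta_pos":[0,0,0],"dr":[0,0,0]},
])

```text
time: 12.88
tool_pos: [0.4893, 0.0143, 0.0903]
tcp_rot: [2.284, 2.157, 0.0]
wrist_force: [-0.1, -0.7, 0.0]
width: 0.001
```

Call:
carry_out([
  {"delta_pos":[0,0.001,0],"dr":[0,0,0]},
  {"delta_pos":[0,0.001,0],"dr":[0,0,0]},
  {"delta_pos":[0,0.001,0],"dr":[0,0,0]},
  {"delta_pos":[0,0,0],"dr":[0,0,0]},
])

```text
time: 13.38
tool_pos: [0.4903, 0.0142, 0.0899]
tcp_rot: [-2.281, -2.155, 0.005]
wrist_force: [-7.3, -0.0, 4.9]
width: 0.003
```

Call:
carry_out([
  {"delta_pos":[0,0.001,0],"dr":[0,0,0]},
  {"delta_pos":[0,0.001,0],"dr":[0,0,0]},
  {"delta_pos":[0,0,0],"dr":[0,0,0]},
])

```text
time: 13.75
tool_pos: [0.4924, 0.014, 0.0897]
tcp_rot: [-2.282, -2.156, 0.004]
wrist_force: [-4.1, -0.1, 2.0]
width: -0.002
```

```bash
python3 -c "
from workcell import bot
from h import *
st(bot)
c=bot.read_camera('side');crop(c,205,195,325,335,4,'pics/s8.png')"
```

```text
t 13.75 grinder xyz mm [-36.5  15.   89.7] toolx deg vs grinder y -0.05 toolz [-0.004  0.    -1.   ] F [-4.1 -0.1  2. ] w -0.002 q [-0.02  0.06  2.12 -0.    0.96 -1.54]
```

View pics/s8.png

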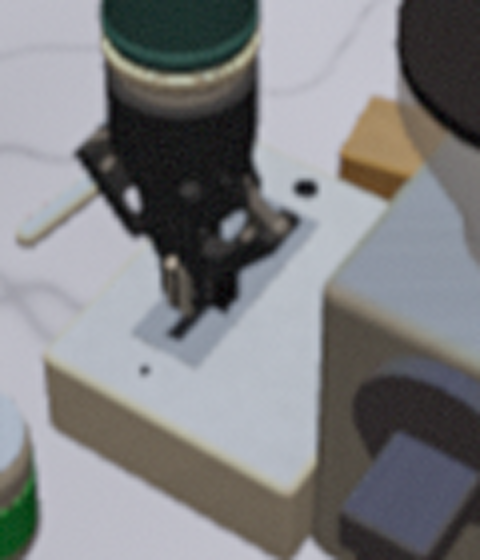

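Call:
carry_out([
  {"delta_pos":[0,0.001,0],"dr":[0,0,0]},
  {"delta_pos":[0,0.001,0],"dr":[0,0,0]},
  {"delta_pos":[0,0,0],"dr":[0,0,0]},
])

```text
time: 14.18
tool_pos: [0.497, 0.0139, 0.0903]
tcp_rot: [2.283, 2.157, 0.002]
wrist_force: [-0.3, -1.2, -1.3]
width: -0.005
```

Call:
carry_out([
  {"delta_pos":[0,0.001,0],"dr":[0,0,0]},
  {"delta_pos":[0,0.001,0],"dr":[0,0,0]},
  {"delta_pos":[0,0,0],"dr":[0,0,0]},
])

```text
time: 14.55
tool_pos: [0.4988, 0.0138, 0.0906]
tcp_rot: [2.283, 2.157, 0.001]
wrist_force: [0.2, -0.4, -0.8]
width: -0.002
```

```bash
python3 -c "
from workcell import bot
from h import *
st(bot)
c=bot.read_camera('side');crop(c,205,195,325,335,4,'pics/s9.png')"
```

```text
t 14.55 grinder xyz mm [-30.1  15.1  90.6] toolx deg vs grinder y -0.04 toolz [ 0.001 -0.    -1.   ] F [ 0.2 -0.4 -0.8] w -0.002 q [-0.02  0.07  2.11 -0.    0.96 -1.54]
```

View pics/s9.png

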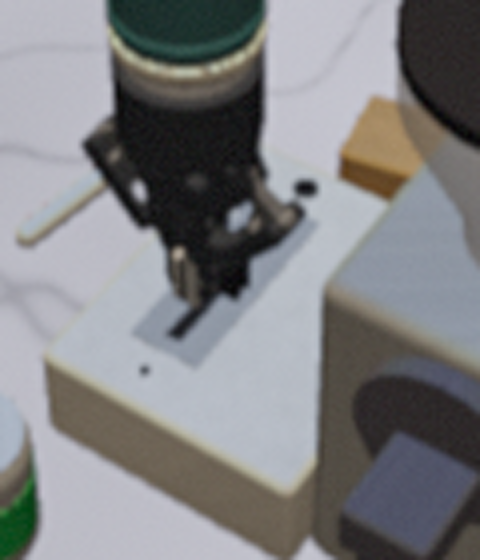

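Call:
carry_out([
  {"delta_pos":[0,0.001,0],"dr":[0,0,0]},
  {"delta_pos":[0,0.001,0],"dr":[0,0,0]},
  {"delta_pos":[0,0.001,0],"dr":[0,0,0]},
  {"delta_pos":[0,0.001,0],"dr":[0,0,0]},
  {"delta_pos":[0,0.001,0],"dr":[0,0,0]},
  {"delta_pos":[0,0.001,0],"dr":[0,0,0]},
  {"delta_pos":[0,0,0],"dr":[0,0,0]},
])

```text
time: 15.48
tool_pos: [0.5038, 0.0135, 0.0902]
tcp_rot: [-2.283, -2.157, 0.001]
wrist_force: [-2.1, 0.1, 1.0]
width: 0.004
```

Call:
carry_out([
  {"delta_pos":[0,0.001,0],"dr":[0,0,0]},
  {"delta_pos":[0,0.001,0],"dr":[0,0,0]},
  {"delta_pos":[0,0,0],"dr":[0,0,0]},
])

```text
time: 15.85
tool_pos: [0.5043, 0.0134, 0.0899]
tcp_rot: [-2.281, -2.156, 0.005]
wrist_force: [-7.3, -0.4, 4.8]
width: -0.003
```

Call:
carry_out([
  {"delta_pos":[0,0.001,0],"dr":[0,0,0]},
  {"delta_pos":[0,0,0],"dr":[0,0,0]},
])

```text
time: 16.1
tool_pos: [0.5049, 0.0133, 0.0898]
tcp_rot: [-2.281, -2.155, 0.006]
wrist_force: [-7.8, 0.1, 5.2]
width: -0.005
```

Call:
carry_out([
  {"delta_pos":[0,0.001,0],"dr":[0,0,0]},
  {"delta_pos":[0,0,0],"dr":[0,0,0]},
])

```text
time: 16.35
tool_pos: [0.5067, 0.0132, 0.0898]
tcp_rot: [-2.282, -2.156, 0.003]
wrist_force: [-4.5, -0.1, 1.7]
width: 0.0
```

Call:
carry_out([
  {"delta_pos":[0,0.001,0],"dr":[0,0,0]},
  {"delta_pos":[0,0,0],"dr":[0,0,0]},
])

```text
time: 16.6
tool_pos: [0.5093, 0.0131, 0.0899]
tcp_rot: [2.283, 2.157, 0.0]
wrist_force: [-1.7, -0.4, -0.9]
width: -0.003
```

Call:
carry_out([
  {"delta_pos":[0,0.001,0],"dr":[0,0,0]},
  {"delta_pos":[0,0,0],"dr":[0,0,0]},
])

```text
time: 16.85
tool_pos: [0.5114, 0.0131, 0.0908]
tcp_rot: [2.282, 2.156, 0.003]
wrist_force: [-0.3, -0.4, -0.2]
width: -0.002
```

```bash
python3 -c "
from workcell import bot
from h import *
st(bot)
c=bot.read_camera('side');crop(c,205,195,325,335,4,'pics/s10.png')"
```

```text
t 16.85 grinder xyz mm [-17.4  15.1  90.8] toolx deg vs grinder y -0.05 toolz [ 0.002  0.    -1.   ] F [-0.3 -0.4 -0.2] w -0.002 q [-0.02  0.09  2.09  0.    0.96 -1.54]
```

View pics/s10.png

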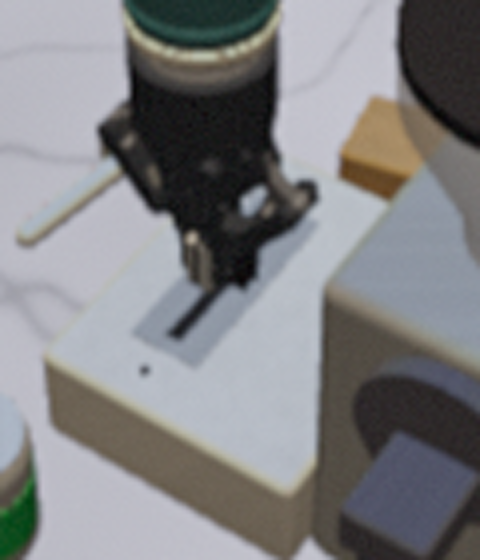

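Call:
carry_out([
  {"delta_pos":[0,-0.01,0],"dr":[0,0,0]},
  {"delta_pos":[0,-0.02,0],"dr":[0,0,0]},
  {"delta_pos":[0,-0.02,0],"dr":[0,0,0]},
  {"delta_pos":[0,0,-0.04],"dr":[0,0,0]},
  {"delta_pos":[0,0,-0.04],"dr":[0,0,0]},
  {"delta_pos":[0,0,-0.04],"dr":[0,0,0]},
  {"delta_pos":[0.04,0,0],"dr":[0,0,0]},
  {"delta_pos":[0.05,0,0],"dr":[0,0,0]},
  {"delta_pos":[0.05,0,0],"dr":[0,0,0]},
  {"delta_pos":[0.04,0,0],"dr":[0,0,0]},
])

```text
time: 18.15
tool_pos: [0.4701, 0.1974, 0.2106]
tcp_rot: [2.283, 2.158, 0.002]
wrist_force: [0.5, 0.5, 0.4]
width: -0.002
```

Call:
carry_out([
  {"delta_pos":[0,0,0],"dr":[0,0,0]},
  {"delta_pos":[0,0,0],"dr":[0,0,0]},
])

```text
time: 18.4
tool_pos: [0.47, 0.1952, 0.2102]
tcp_rot: [2.283, 2.158, -0.001]
wrist_force: [-0.2, 0.8, -0.0]
width: -0.005
```

```bash
python3 -c "
from workcell import bot
from h import *
st(bot)
c=bot.read_camera('side');crop(c,205,225,325,335,5,'pics/s11.png');cv2.imwrite('pics/s11f.png',c['frame'][:,:,::-1])
c=bot.read_camera('top');crop(c,235,160,325,260,6,'pics/t11.png');cv2.imwrite('pics/t11f.png',c['frame'][:,:,::-1])"
```

```text
t 18.4 grinder xyz mm [-69.  194.7 210.2] toolx deg vs grinder y -0.01 toolz [-0.    -0.001 -1.   ] F [-0.2  0.8 -0. ] w -0.005 q [ 0.35 -0.04  1.98 -0.    1.2  -1.17]
```

View pics/s11.png

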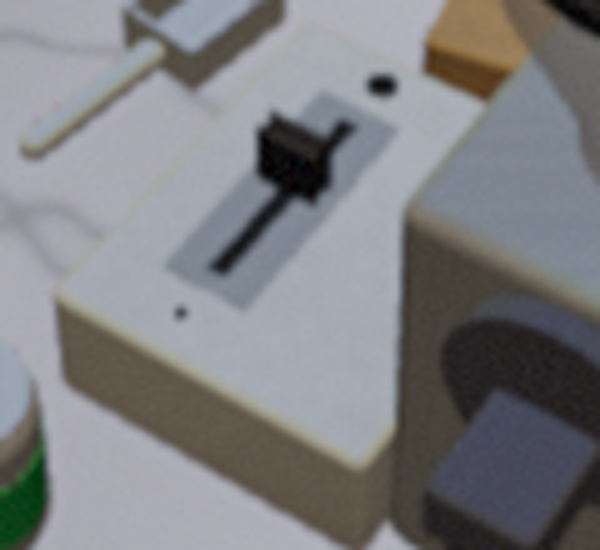

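View pics/t11.png

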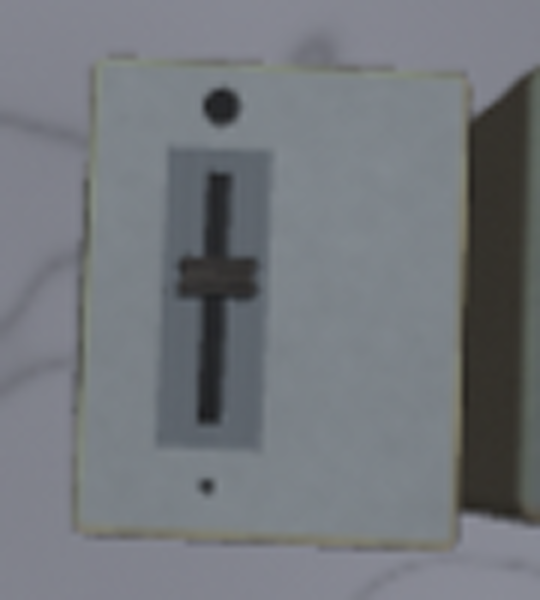

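View pics/t11f.png

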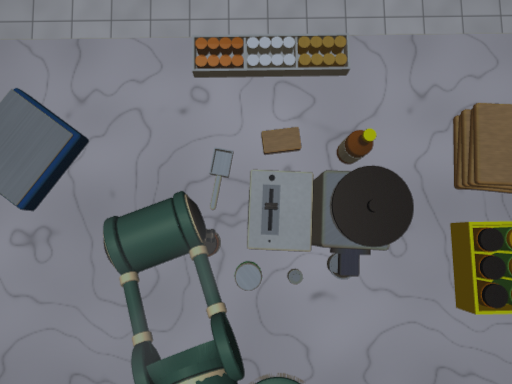

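The tab spans rows 257 to 298 in the top crop, and notch 3 predicts about 255 to 295. The neighbouring objects are where they were.

```bash
python3 -c "
from workcell import bot
print(bot.finish_job())"
```

```text
the job is handed in; nothing more can be done
None
```

The lever is in the third notch from home, and the job was handed in at 18.5 s of the 61 s allowed.

- **Homing:** The tab started in notch 1. I pushed it home with the shut fingertips until it met the hard stop at the predicted spot, with about 14 N along the slot.
- **Counting clicks:** I lifted over the tab and pushed the other way in 1 mm steps. The push force peaked and then fell to zero three times, and I stopped at the third.
- **Final position:** With the arm withdrawn, the top view shows the tab within about 0.5 px (1 mm) of the predicted third-notch position.
- **Other things on the counter:** They look unmoved in the last pictures. The jam jar was partly hidden by the arm in the last top view. The visible part was in its original place, and the fingers passed about 100 mm above it.

Measured wrist force stayed under about 20 N, and no check failed or disagreed.

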